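# Lock the spice jars in the jar carrier with its indexed keeper

### The arm

A 7-joint arm with a two-finger parallel gripper is mounted at the origin on a cart in front of the work surface, level with it; the furniture and walls round the work are solid. World frame = base frame: x ahead of the robot, y to its left, z up, the work surface at z = 0. Lengths are in mm, angles in rad, forces in N, time in s.
With the tool pointing down it reaches from about 425 to 875 mm from the base axis. Payload 8.4 kg.
Tool frame: the origin (TCP) lies at the very end of the fingers, on their centre line; the grasp point (between the pads) lies 19 mm behind it (arm.pinch_z is the distance from the TCP to the grasp point, in mm); z points along the fingers, y is the line along which they close (so a half turn about z gives the same grasp; the last joint's range is limited). The gripper opens to 87 mm and grips with 3 to 60 N. Pads are 19 mm wide; open, the fingers measure 117 mm over their backs; the gripper's body (75 mm by 190 mm) begins 51 mm behind the grasp point.
Start: joints at [-1.213, 0.333, 0.04, 1.465, -0.013, 1.343, -0.059], TCP at [286.698, 583.325, 222.546] pointing down, gripper open.
Joint ranges: [-2.58, 2.58], [-0.38, 2.09], [-1.3, 1.39], [0.25, 2.4], [-1.5, 4.64], [0.08, 2.09], [-2.65, 2.65]. Speed limits (rad/s): [2.22, 2.22, 2.79, 2.79, 3.14, 3.14, 3.14].

### API

Orientations are given as a 3x3 rotation matrix whose columns are the frame's x, y, z axes.
In Python, from cell import arm gives the robot as it stands.
- The arm moves only by the tool move_arm, never from a script. Its argument "rows" is a list of rows, each an object with "rotation": the turn, a rotation vector about the tool's x, y, z in rad, a list of three; "slide": the shift along the tool's x, y, z in m, a list of three; "jaw": the opening, from -1 (shut) to 1 (fully open). In form: [{"rotation": [rx, ry, rz], "slide": [dx, dy, dz], "jaw": jaw}, ...]. A call has 1 to 5 rows; each row shifts and turns the commanded pose from where the row before left it, along the tool's axes as they then stand; what a row does not reach is not made up. A row lasts 1/10 s, in which the tool goes at most 50 mm and 8.59 degrees, less where a joint would pass 70% of its speed; a pose out of reach is approached as far as the arm can. A call is refused whole if a number of a shift passes 0.05 or a number of a turn 0.15, either way. A call with a gripper value outside its range is refused whole. The fingers move at their own pace and stop on an object; "force" is the grip in N (left out, the last holds). Time passes only in rows, so rows that do not move let the fingers close. It gives the time, the measured TCP pose, the force, the opening and the grip force at its end, in the units of the state.
- arm.get_obs(): the state, without advancing time (a new reading comes with each control period).
- arm.read_camera(name): name is "scene" or "top"; returns the picture (400x640x3 uint8, red, green, blue); there is no depth.
- arm.camera_info(name): a dict with "intrinsics" (3x3 intrinsics, pixels), "R" (3x3) and "t" (3): a world point X has camera coordinates R X + t. Camera axes: x right, y down, z forward; pixel columns grow to the right and rows downward; lengths in mm; the calibration is good to about 2 mm. A picture is of the moment at which its call begins. camera_info takes no time and is no camera call.
- arm.close_job(): hands the job in; it is judged then, once.
The state is a dict: "t": time; "joint_positions": joint angles; "joint_velocities": joint speeds; "joint_efforts": joint torques, N m; "tcp_pos": TCP position; "tool_rot": TCP orientation; "force": force on the tool from outside, world axes, zero at the start; "moment": the same for the moment, N m; "grip_width": finger opening in mm; "finger_force": force on a finger pad.
Only numpy, scipy, OpenCV 4.12 (cv2) and the standard library are available. Lean on these libraries where they do the work, as an engineer would, in place of code of your own. Each camera call takes 0.05 s, during which the arm holds its last target. There are 200 camera calls.

### The job

Stand the spice jar that was left on the breakfast board upright in the trough of the steel jar carrier, between the jar already in there and the sliding keeper. Then pull up the keeper's index knob, slide the keeper over towards the jars and let the knob go so that its pin drops fully home in the nearest hole to the jars in which it will lock, so that they cannot topple on the way. The jars are glass and the pin is thin: push only gently, knock no jar over, and leave the other things where they stand.

Things in the scene. Friction and masses are not known exactly. Their poses are not given: they have to be found in the camera images.
- carrier: Fixed steel jar carrier, 124 (x) x 240 (y) mm plus bar grips 22 mm out at both ends. Origin: centre of its underside; x across it, away from the robot at yaw 0, y along it. Far half: jar trough (see trough). Near half, at x = -34 mm: a rail topped by a steel index strip (upper face z = 24 mm) with a row of round 9.6 mm holes, 24 mm apart.
- plunger (a joint): Lift of the knob and its pin, m: 0 with the pin home in a hole (8 mm deep), about 0.0078 with its tip resting on the strip between holes, 0.012 at the upper stop. A spring presses it down, 2.4 N at 0, 5 N at the upper stop; let go, it springs down by itself, but a sideways push on the knob can hold it up by friction: with the knob free, push the saddle instead.
- knob (a point): Centre of the black upright plunger knob, 26 mm across, 20 mm high; 70 mm above the table with the pin home, 78 mm with the pin on the strip, at carrier x = -34 mm. Axes as the carrier's. Below it stands an 18 mm wide sleeve (up to 56 mm) on the keeper's saddle. Grip the knob from above to pull it up, and slide the keeper by it.
- keeper_face (a point): Middle of the plate's face that looks to the jars (+y), 36 mm up, 15 mm ahead (+y) of the knob's axis. It starts at carrier y = -69 to -31 mm, pin in a hole or on the strip. Pin home, its nominal carrier y is -77, -53, -29, -5, 19 or 43 mm, all shifted alike by up to 6 mm. With both jars in, the 19 mm hole is the last it can reach (a few mm of play are left, 15 mm at most).
- pin: Steel index pin under the knob and fixed to it, 8 mm across, flat tip (0.8 mm clearance all round in a hole). Origin: on the knob's axis, at table height when the pin is home. It bears up to 30 N against the side of a hole.
- spice_jar_tall: Spice jar with red cap, 106 mm high, body about 42 mm across, cap 45 mm across and 21 mm high, 110 g or so. Origin: centre of its underside. One of the two spice jars stands in the trough near the +y end wall, the other on the breakfast board.
- spice_jar_short: Spice jar with yellow cap, 96 mm high, body and cap about 42 mm across, cap 20 mm high, 110 g or so. Origin: centre of its underside. In the trough or on the board. Two more such jars at the back edge of the table stay there.
- lemon_board: Breakfast board lying near the carrier, to its right, a spice jar on it, 200 x 165 x 5 mm, fixed. Origin: centre of its underside.
- jam_jar: Bystander: jam jar, 69 mm across, 99 mm high. Origin: centre of its underside.
- kitchen_timer: Bystander: red wind-up timer, 68 mm across, 60 mm high. Origin: centre of its underside.
- staff_mug: Bystander: white mug, 83 mm across, 93 mm high. Origin: centre of its underside.
- trough (a point): Middle of the trough's floor at its +y end wall: carrier (29, 116, 5) mm; axes as the carrier's. Inside, the open trough spans carrier x = 2 to 56 mm, y = -116 to 116 mm. Its far wall and end walls are 50 mm high, its front wall 32 mm, above the table; all are 4 mm thick. The jars belong against this end wall.
- strip_mid (a point): Nominal middle hole of the index strip: carrier (-34, -20, 24) mm, axes as the carrier's. Three more holes follow on either side, 24 mm apart along y. The strip is screwed on through slots: the whole row really sits up to 6 mm either way along y, and this shift is not measured (this point does not show it).
- keeper: Keeper: aluminium saddle on the rail, 44 (x) x 40 (y) mm about the knob's axis, 26 to 42 mm up, with a flat arm to a steel plate, 46 mm wide, 10 to 62 mm up, that hangs in the trough. It slides along carrier y only; pushing it takes up to 8 N with the pin dragging on the strip. Origin: on the table under the knob's axis; axes as the carrier's. Over 20 N of its plate on a jar cracks the glass.
Things that resemble listed ones, but are neither listed nor needed, are in the scene too. What is shaped like the spice_jar_tall but turquoise is not meant.

How it is judged (in metres and radians):
On the way, in this order (a step that is already met when the one before it is completed fails the run):
1. both spice jars stand upright in the trough, on the jar side of the keeper (x of spice_jar_tall in the frame of carrier between 0.015 and 0.043 m and y of each of spice_jar_tall, spice_jar_short in the frame of keeper_face above 0.015 m and y of each of spice_jar_tall, spice_jar_short in the frame of carrier below 0.1 m and z of each of spice_jar_tall, spice_jar_short in the frame of carrier below 0.01 m and angle between each of spice_jar_tall, spice_jar_short's own z axis and vertical below 0.1 rad and x of spice_jar_short in the frame of carrier between 0.015 and 0.043 m), for 0.2 s.
2. with its pin out of the holes the keeper has been slid over towards the jars (value of joint plunger above 0.006 m and y of keeper_face in the frame of carrier above -0.005 m), for 0.04 s.
At the end, for the whole second after the job is handed in: Both spice jars stand upright (within 0.1 rad) and at rest on the trough's floor between the keeper and the +y end wall; the keeper is locked in its nearest possible hole to them (jar face at carrier y = 10.5 to 27.5 mm) with the pin home (plunger below 0.002) (all of step 1 and linear speed of each of spice_jar_tall, spice_jar_short below 0.02 m/s and y of keeper_face in the frame of carrier between 0.0105 and 0.0275 m and value of joint plunger below 0.002 m); the robot touches nothing.
It fails at once if the keeper plate presses on a glass jar with more than 20 N (contact force between keeper and spice_jar_tall above 20 N or contact force between keeper and spice_jar_short above 20 N).
It fails at once if the index pin is forced against the side of a hole (over 30 N) (contact force between pin and anything else above 30 N).
It fails at once if a spice jar is knocked over (angle between any of spice_jar_tall, spice_jar_short's own z axis and vertical above 0.6 rad).
It fails at once if the jam jar, the timer or the mug is moved by more than 30 mm, or the jam jar or mug tipped (distance of any of jam_jar, kitchen_timer, staff_mug from where it was at the start of the episode above 0.03 m or angle between any of jam_jar, staff_mug's own z axis and vertical above 0.3 rad).
It also fails if it takes over 64 s, if anything falls off the work surface, if the arm or the gripper's body presses on something with over 40 N, if the wrist force passes 120 N, or if a joint passes its speed limit or range.

## Working session

There is one attempt and no reset: what is moved stays moved. The work goes in short steps, Python scripts to look and compute and a tool call to move; the robot and the scene stay as the last step left them, time stands still between calls to the robot, and variables do not carry over. Pictures are saved under pics/ and viewed, at most 10 in all, crops included, and the job is handed in when it is done.

Besides the shell and the picture viewer there is one more tool, called after "Emit:" by a JSON object that holds its "op" and its "data", one argument or row to a line. move_arm: Moves the arm, as the interface text tells. Its arguments: {"type":"object","properties":{"rows":{"type":"array","items":{"type":"object","properties":{"rotation":{"type":"array","items":{"type":"number"}},"slide":{"type":"array","items":{"type":"number"}},"jaw":{"type":"number"}}}},"force":{"type":"number"}},"required":["rows"]}

```bash
mkdir -p pics; python3 - <<'E'
from cell import arm
import cv2
for n in("scene","top"):
    cv2.imwrite(f"pics/{n}0.png",arm.read_camera(n)[:,:,::-1]); i=arm.camera_info(n); print(n,i)
o=arm.get_obs(); print(o)
E
```

```text
scene {'intrinsics': array([[501.3440738 ,   0.        , 317.9297774 ],
       [  0.        , 501.3440738 , 203.30830375],
       [  0.        ,   0.        ,   1.        ]]), 'R': array([[-0.17018714,  0.98530563,  0.01446221],
       [ 0.74173859,  0.1377514 , -0.65639044],
       [-0.64873739, -0.10098203, -0.75428273]]), 't': array([ 107.42980076, -403.34033183, 2038.52361987])}
top {'intrinsics': array([[503.40009525,   0.        , 325.16071113],
       [  0.        , 503.40009525, 205.5540423 ],
       [  0.        ,   0.        ,   1.        ]]), 'R': array([[ 0.0712087 , -0.99745322,  0.00404793],
       [-0.97665031, -0.07054708, -0.20292188],
       [ 0.20269066,  0.01049639, -0.97918656]]), 't': array([ -47.17275026,  598.33486698, 1483.9119449 ])}
{'t': 0.1, 'joint_positions': array([-1.21320269,  0.33380987,  0.03990417,  1.46617011, -0.01339668,
        1.34324616, -0.05848885]), 'joint_velocities': array([ 0.00200293, -0.00168649, -0.0028192 , -0.00198847, -0.00181218,
        0.00210843,  0.00080642]), 'joint_efforts': array([ 3.63717998e-03, -6.57805967e+01,  1.34001743e+00, -4.04700422e+01,
       -5.95828844e-02,  4.09396249e-02,  2.42108899e-05]), 'tcp_pos': array([286.56180913, 582.97944546, 221.77447406]), 'tool_rot': array([[-8.97456950e-01,  4.41101762e-01, -5.08056416e-04],
       [ 4.41102042e-01,  8.97456059e-01, -1.26945404e-03],
       [-1.04000104e-04, -1.36338507e-03, -9.99999065e-01]]), 'force': array([-0.27657034, -0.81502467, -1.260076  ]), 'moment': array([-0.01599076,  0.03793077, -0.01412703]), 'finger_force': 0.0, 'grip_width': 86.7218854349825}
```

View pics/scene0.png

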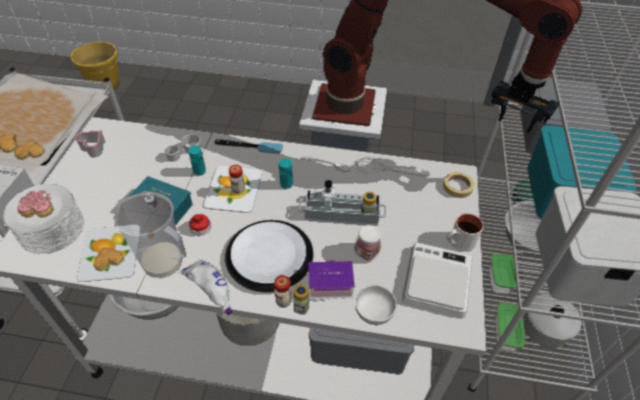

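View pics/top0.png

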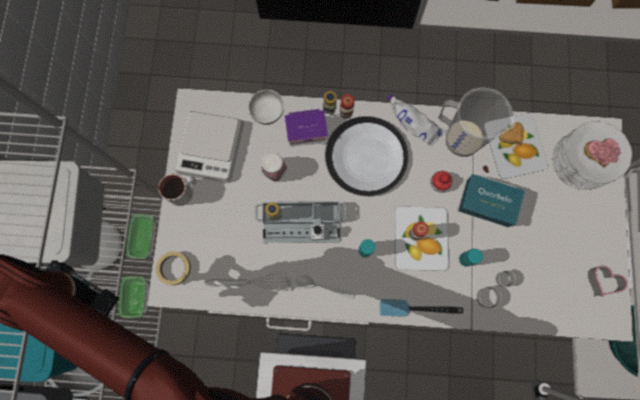

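The tall red jar stands on the board (top view 421,229). The yellow jar is in the trough (272,210), and the knob is at (318,230). I'll enlarge both views.

```bash
python3 - <<'E'
import cv2
a=cv2.imread("pics/top0.png")[185:285,245:455]; cv2.imwrite("pics/t1.png",cv2.resize(a,(798,380),interpolation=cv2.INTER_CUBIC))
a=cv2.imread("pics/scene0.png")[140:240,185:395]; cv2.imwrite("pics/s1.png",cv2.resize(a,(798,380),interpolation=cv2.INTER_CUBIC))
E
```

```text
(no output)
```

View pics/t1.png

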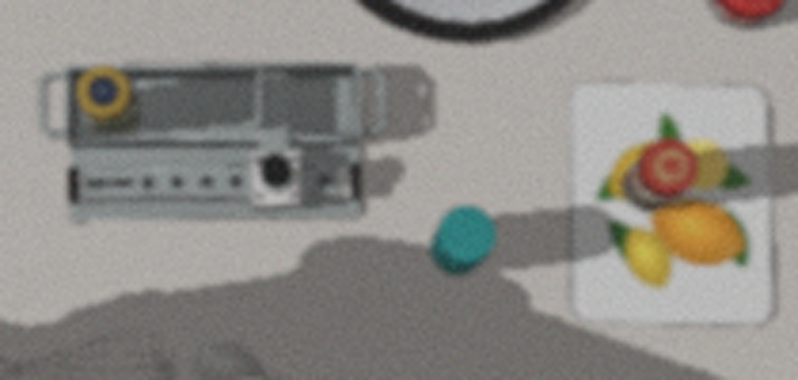

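View pics/s1.png

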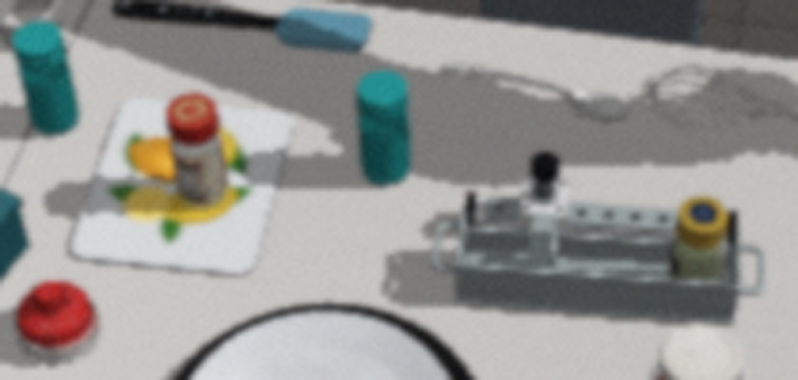

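```bash
cat >h.py <<'E'
import numpy as np
from cell import arm
C={n:arm.camera_info(n) for n in("scene","top")}
O={"top":(245,185),"scene":(185,140)}
def ray(n,c,crop=True):
    u=np.array(c,float)/3.8+np.array(O[n]) -.37 if crop else np.array(c,float)
    i=C[n];R=i["R"];d=R.T@np.linalg.solve(i["intrinsics"],[*u,1]);return -R.T@i["t"],d
def pl(n,c,z,crop=True):
    o,d=ray(n,c,crop);return o+d*(z-o[2])/d[2]
def tri(a,b,crop=True):
    A=[];B=[]
    for n,c in(("top",a),("scene",b)):
        o,d=ray(n,c,crop);d/=np.linalg.norm(d);P=np.eye(3)-np.outer(d,d);A.append(P);B.append(P@o)
    return np.linalg.lstsq(np.vstack(A),np.hstack(B),rcond=None)[0]
E
python3 - <<'E'
from h import *
np.set_printoptions(precision=1,suppress=True)
print("red",pl("top",(669,165),111),pl("scene",(193,109),111),tri((669,165),(193,109)))
print("yel",pl("top",(103,91),101),pl("scene",(703,212),101),tri((103,91),(703,212)))
print("knob",pl("top",(276,170),80),pl("scene",(545,160),80),tri((276,170),(545,160)))
for p in((148,182),(178,182),(207,182),(236,182)):print("hole t",pl("top",p,24))
for p in((582,212),(609,214),(636,217),(663,218)):print("hole s",pl("scene",p,24))
print("far wall top",[pl("top",p,50) for p in((70,67),(361,67))])
print("far wall s",[pl("scene",p,50) for p in((457,268),(737,291))])
print("base",[pl("top",p,3) for p in((70,218),(362,217))])
print("teal",pl("top",(467,233),106),pl("scene",(383,86),106),"jamlid",pl("scene",(703,355),99))
print("board",[pl("top",p,5) for p in((573,85),(768,85),(775,322),(575,320))])
E
```

```text
red [ 542.7 -290.1  111. ] [ 542.2 -289.7  111. ] [ 542.6 -289.7  111.4]
yel [571.3 153.8 101. ] [571.3 153.1 101. ] [571.3 153.4 101.1]
knob [521.8  14.1  80. ] [517.   12.7  80. ] [521.1  13.6  84.5]
hole t [513.2 119.1  24. ]
hole t [514.9  94.6  24. ]
hole t [516.6  70.9  24. ]
hole t [518.3  47.3  24. ]
hole s [520.5  48.   24. ]
hole s [518.5  71.7  24. ]
hole s [517.7  95.5  24. ]
hole s [514.5 119.1  24. ]
far wall top [array([599.1, 188.4,  50. ]), array([616.2, -48. ,  50. ])]
far wall s [array([625.6, -43.9,  50. ]), array([607.8, 190.1,  50. ])]
base [array([481.7, 182.6,   3. ]), array([499.8, -58. ,   3. ])]
teal [ 479.3 -137.2  106. ] [ 479.7 -137.1  106. ] jamlid [718.5 168.6  99. ]
board [array([ 623.3, -227.1,    5. ]), array([ 635.1, -390.2,    5. ]), array([ 437.6, -400.3,    5. ]), array([ 427.5, -237.1,    5. ])]
```

```bash
cat >>h.py <<'E'
PSI=.073
CX=np.array([np.cos(PSI),np.sin(PSI)]);CY=np.array([-CX[1],CX[0]]);CO=np.array([552,67.])
def car(x,y):return CO+x*CX+y*CY
def tocar(p):d=np.array(p[:2])-CO;return np.array([d@CX,d@CY])
def plan(target,yawrows=0,dz=.15,n=None,start=None):
    # rows (tool-frame slide, m) from present pose, turning dz about tool z in the first yawrows rows
    o=arm.get_obs();p=np.array(o["tcp_pos"]) if start is None else np.array(start,float)
    a=np.arctan2(o["tool_rot"][1,0],o["tool_rot"][0,0])
    d=np.array(target,float)-p;n=n or max(yawrows,int(np.ceil(np.linalg.norm(d)/45)))
    for k in range(n):
        s=d/n/1000;x=np.array([np.cos(a),np.sin(a)]);y=np.array([x[1],-x[0]])
        print([round(s[:2]@x,4),round(s[:2]@y,4),round(-s[2],4)], dz if k<yawrows else 0)
        if k<yawrows:a-=dz
def st():
    o=arm.get_obs();R=o["tool_rot"];p=o["tcp_pos"]
    print("t",round(o["t"],2),"tcp",np.round(p,1),"car",np.round(tocar(p),1),"xyaw err",round(np.arctan2(R[1,0],R[0,0])-PSI-np.pi/2,4),"tilt",np.round(R[:2,2],4),"F",np.round(o["force"],1),"w",round(o["grip_width"],1),"ff",round(o["finger_force"],1))
E
python3 - <<'E'
from h import *
st();print(tocar((571.3,153.4)))
plan([571.3,153.4,160],7,.1486,13)
E
```

```text
t 0.1 tcp [286.6 583.  221.8] car [-227.1  534. ] xyaw err 1.041 tilt [-0.0005 -0.0013] F [-0.3 -0.8 -1.3] w 86.7 ff 0.0
[25.55019763 84.76224042]
[np.float64(-0.0342), np.float64(-0.02), np.float64(0.0048)] 0.1486
[np.float64(-0.0368), np.float64(-0.0147), np.float64(0.0048)] 0.1486
[np.float64(-0.0386), np.float64(-0.0091), np.float64(0.0048)] 0.1486
[np.float64(-0.0395), np.float64(-0.0033), np.float64(0.0048)] 0.1486
[np.float64(-0.0396), np.float64(0.0026), np.float64(0.0048)] 0.1486
[np.float64(-0.0387), np.float64(0.0084), np.float64(0.0048)] 0.1486
[np.float64(-0.0371), np.float64(0.0141), np.float64(0.0048)] 0.1486
[np.float64(-0.0346), np.float64(0.0194), np.float64(0.0048)] 0
[np.float64(-0.0346), np.float64(0.0194), np.float64(0.0048)] 0
[np.float64(-0.0346), np.float64(0.0194), np.float64(0.0048)] 0
[np.float64(-0.0346), np.float64(0.0194), np.float64(0.0048)] 0
[np.float64(-0.0346), np.float64(0.0194), np.float64(0.0048)] 0
[np.float64(-0.0346), np.float64(0.0194), np.float64(0.0048)] 0
```

Emit:
{"op": "move_arm", "data": {
  "rows": [
    {"rotation": [0, 0, 0.1486], "slide": [-0.034, -0.02, 0.005], "jaw": 1},
    {"rotation": [0, 0, 0.1486], "slide": [-0.037, -0.015, 0.005], "jaw": 1},
    {"rotation": [0, 0, 0.1486], "slide": [-0.039, -0.009, 0.005], "jaw": 1},
    {"rotation": [0, 0, 0.1486], "slide": [-0.039, -0.003, 0.005], "jaw": 1},
    {"rotation": [0, 0, 0.1486], "slide": [-0.04, 0.003, 0.005], "jaw": 1}
  ],
  "force": 15
}}

```text
t: 0.6
tcp_pos: [397.3, 416.5, 197.1]
tool_rot: [[-0.357, 0.934, -0.0], [0.934, 0.357, -0.0], [-0.0, -0.001, -1.0]]
force: [0.1, 0.8, 0.3]
grip_width: 86.8
finger_force: 0.0
```

Emit:
{"op": "move_arm", "data": {
  "rows": [
    {"rotation": [0, 0, 0.1486], "slide": [-0.039, 0.008, 0.005], "jaw": 1},
    {"rotation": [0, 0, 0.1486], "slide": [-0.037, 0.014, 0.005], "jaw": 1},
    {"rotation": [0, 0, 0], "slide": [-0.035, 0.019, 0.005], "jaw": 1},
    {"rotation": [0, 0, 0], "slide": [-0.035, 0.019, 0.005], "jaw": 1},
    {"rotation": [0, 0, 0], "slide": [-0.035, 0.019, 0.005], "jaw": 1}
  ]
}}

```text
t: 1.1
tcp_pos: [505.2, 249.5, 172.2]
tool_rot: [[-0.074, 0.997, -0.0], [0.997, 0.074, -0.0], [-0.0, -0.0, -1.0]]
force: [-0.6, 0.4, -0.4]
grip_width: 87.1
finger_force: 0.0
```

Emit:
{"op": "move_arm", "data": {
  "rows": [
    {"rotation": [0, 0, 0], "slide": [-0.035, 0.019, 0.005], "jaw": 0.6},
    {"rotation": [0, 0, 0], "slide": [-0.035, 0.019, 0.005], "jaw": 0.6},
    {"rotation": [0, 0, 0], "slide": [-0.035, 0.019, 0.005], "jaw": 0.6},
    {"rotation": [0, 0, 0], "slide": [0, 0, 0], "jaw": 0.6},
    {"rotation": [0, 0, 0], "slide": [0, 0, 0], "jaw": 0.6}
  ]
}}

```text
t: 1.6
tcp_pos: [569.4, 149.5, 157.0]
tool_rot: [[-0.071, 0.997, -0.001], [0.997, 0.071, -0.001], [-0.001, -0.001, -1.0]]
force: [-0.8, 0.5, -0.3]
grip_width: 70.0
finger_force: 0.0
```

```bash
python3 - <<'E'
from h import *
st();plan([571.3,153.4,72],n=3)
E
```

```text
t 1.6 tcp [569.4 149.5 157. ] car [23.4 81. ] xyaw err -0.0016 tilt [-0.0009 -0.0006] F [-0.8  0.5 -0.3] w 70.0 ff 0.0
[np.float64(0.0013), np.float64(0.0007), np.float64(0.0283)] 0
[np.float64(0.0013), np.float64(0.0007), np.float64(0.0283)] 0
[np.float64(0.0013), np.float64(0.0007), np.float64(0.0283)] 0
```

Emit:
{"op": "move_arm", "data": {
  "rows": [
    {"rotation": [0, 0, 0], "slide": [0.0013, 0.0007, 0.028], "jaw": 0.6},
    {"rotation": [0, 0, 0], "slide": [0.0013, 0.0007, 0.028], "jaw": 0.6},
    {"rotation": [0, 0, 0], "slide": [0.0014, 0.0006, 0.028], "jaw": 0.6},
    {"rotation": [0, 0, 0], "slide": [0, 0, 0], "jaw": 0.3},
    {"rotation": [0, 0, 0], "slide": [0, 0, 0], "jaw": -0.3}
  ],
  "force": 10
}}

```text
t: 2.1
tcp_pos: [570.6, 155.7, 73.9]
tool_rot: [[-0.075, 0.997, -0.001], [0.997, 0.075, -0.0], [-0.0, -0.001, -1.0]]
force: [-0.4, -0.1, 1.0]
grip_width: 60.1
finger_force: 0.0
```

Emit:
{"op": "move_arm", "data": {
  "rows": [
    {"rotation": [0, 0, 0], "slide": [0, 0, 0], "jaw": -0.3},
    {"rotation": [0, 0, 0], "slide": [0, 0, 0], "jaw": -0.3},
    {"rotation": [0, 0, 0], "slide": [0, 0, 0], "jaw": -0.3}
  ]
}}

```text
t: 2.4
tcp_pos: [571.8, 155.0, 74.9]
tool_rot: [[-0.074, 0.997, 0.002], [0.997, 0.074, 0.001], [0.001, 0.002, -1.0]]
force: [-1.1, 0.7, 5.5]
grip_width: 41.1
finger_force: 9.8
```

```bash
python3 - <<'E'
from h import *
st()
E
```

```text
t 2.4 tcp [571.8 155.   74.9] car [26.2 86.4] xyaw err 0.0008 tilt [0.0018 0.001 ] F [-1.1  0.7  5.5] w 41.1 ff 9.8
```

Emit:
{"op": "move_arm", "data": {
  "rows": [
    {"rotation": [0, 0, 0], "slide": [0, 0, -0.004], "jaw": -0.3},
    {"rotation": [0, 0, 0], "slide": [0.003, 0.001, 0], "jaw": -0.3},
    {"rotation": [0, 0, 0], "slide": [0.003, 0.001, 0], "jaw": -0.3},
    {"rotation": [0, 0, 0], "slide": [0, 0, 0], "jaw": -0.3}
  ]
}}

```text
t: 2.8
tcp_pos: [572.6, 161.6, 77.4]
tool_rot: [[-0.075, 0.997, -0.0], [0.997, 0.075, 0.0], [0.0, -0.0, -1.0]]
force: [0.2, -0.4, -1.1]
grip_width: 41.2
finger_force: 9.7
```

```bash
python3 - <<'E'
from h import *
st()
E
```

```text
t 2.8 tcp [572.6 161.6  77.4] car [27.4 92.8] xyaw err 0.0016 tilt [-0.0002  0.0001] F [ 0.2 -0.4 -1.1] w 41.2 ff 9.7
```

Emit:
{"op": "move_arm", "data": {
  "rows": [
    {"rotation": [0, 0, 0], "slide": [0, 0, 0.002], "jaw": -0.3},
    {"rotation": [0, 0, 0], "slide": [0, 0, 0.002], "jaw": -0.3},
    {"rotation": [0, 0, 0], "slide": [0, 0, 0], "jaw": -0.3},
    {"rotation": [0, 0, 0], "slide": [0, 0, 0], "jaw": 0.3},
    {"rotation": [0, 0, 0], "slide": [0, 0, 0], "jaw": 0.5}
  ]
}}

```text
t: 3.3
tcp_pos: [572.7, 160.7, 73.4]
tool_rot: [[-0.074, 0.997, 0.0], [0.997, 0.074, -0.0], [-0.0, 0.0, -1.0]]
force: [-0.3, -1.1, 0.3]
grip_width: 50.1
finger_force: 0.0
```

Emit:
{"op": "move_arm", "data": {
  "rows": [
    {"rotation": [0, 0, 0], "slide": [0, 0, 0], "jaw": 0.6},
    {"rotation": [0, 0, 0], "slide": [0, 0, -0.02], "jaw": 0.6},
    {"rotation": [0, 0, 0], "slide": [0, 0, -0.04], "jaw": 0.6},
    {"rotation": [0, 0, 0], "slide": [0, 0, -0.04], "jaw": 0.6},
    {"rotation": [0, 0, 0], "slide": [0, 0, -0.03], "jaw": 0.6}
  ]
}}

```text
t: 3.8
tcp_pos: [573.2, 160.7, 205.9]
tool_rot: [[-0.073, 0.997, 0.002], [0.997, 0.073, 0.001], [0.0, 0.002, -1.0]]
force: [0.5, -0.3, -0.5]
grip_width: 68.8
finger_force: 0.0
```

```bash
python3 - <<'E'
from h import *
st();plan([542.6,-289.8,200],n=11)
E
```

```text
t 3.8 tcp [573.2 160.7 205.9] car [27.9 91.9] xyaw err 0.0004 tilt [0.0017 0.0006] F [ 0.5 -0.3 -0.5] w 68.8 ff 0.0
[np.float64(-0.0406), np.float64(-0.0058), np.float64(0.0005)] 0
[np.float64(-0.0406), np.float64(-0.0058), np.float64(0.0005)] 0
[np.float64(-0.0406), np.float64(-0.0058), np.float64(0.0005)] 0
[np.float64(-0.0406), np.float64(-0.0058), np.float64(0.0005)] 0
[np.float64(-0.0406), np.float64(-0.0058), np.float64(0.0005)] 0
[np.float64(-0.0406), np.float64(-0.0058), np.float64(0.0005)] 0
[np.float64(-0.0406), np.float64(-0.0058), np.float64(0.0005)] 0
[np.float64(-0.0406), np.float64(-0.0058), np.float64(0.0005)] 0
[np.float64(-0.0406), np.float64(-0.0058), np.float64(0.0005)] 0
[np.float64(-0.0406), np.float64(-0.0058), np.float64(0.0005)] 0
[np.float64(-0.0406), np.float64(-0.0058), np.float64(0.0005)] 0
```

Emit:
{"op": "move_arm", "data": {
  "rows": [
    {"rotation": [0, 0, 0], "slide": [-0.04, -0.006, 0], "jaw": 0.6},
    {"rotation": [0, 0, 0], "slide": [-0.041, -0.006, 0], "jaw": 0.6},
    {"rotation": [0, 0, 0], "slide": [-0.041, -0.006, 0], "jaw": 0.6},
    {"rotation": [0, 0, 0], "slide": [-0.041, -0.006, 0], "jaw": 0.6},
    {"rotation": [0, 0, 0], "slide": [-0.041, -0.006, 0], "jaw": 0.6}
  ]
}}

```text
t: 4.3
tcp_pos: [557.4, -46.5, 203.6]
tool_rot: [[-0.074, 0.997, 0.0], [0.997, 0.074, 0.0], [0.0, 0.0, -1.0]]
force: [0.5, -0.3, -0.5]
grip_width: 69.5
finger_force: 0.0
```

Emit:
{"op": "move_arm", "data": {
  "rows": [
    {"rotation": [0, 0, 0], "slide": [-0.04, -0.006, 0], "jaw": 0.6},
    {"rotation": [0, 0, 0], "slide": [-0.041, -0.006, 0], "jaw": 0.6},
    {"rotation": [0, 0, 0], "slide": [-0.041, -0.006, 0], "jaw": 0.6},
    {"rotation": [0, 0, 0], "slide": [-0.041, -0.006, 0], "jaw": 0.6},
    {"rotation": [0, 0, 0], "slide": [-0.04, -0.005, 0], "jaw": 0.6}
  ]
}}

```text
t: 4.8
tcp_pos: [543.4, -251.2, 203.6]
tool_rot: [[-0.074, 0.997, 0.0], [0.997, 0.074, -0.0], [-0.0, 0.0, -1.0]]
force: [1.2, -0.3, 1.0]
grip_width: 69.9
finger_force: 0.0
```

Emit:
{"op": "move_arm", "data": {
  "rows": [
    {"rotation": [0, 0, 0], "slide": [-0.04, -0.005, 0.005], "jaw": 0.6},
    {"rotation": [0, 0, 0], "slide": [0, 0, 0.03], "jaw": 0.6},
    {"rotation": [0, 0, 0], "slide": [0, 0, 0], "jaw": 0.6},
    {"rotation": [0, 0, 0], "slide": [0, 0, 0], "jaw": 0.6}
  ]
}}

```text
t: 5.2
tcp_pos: [541.7, -288.7, 168.4]
tool_rot: [[-0.075, 0.997, -0.001], [0.997, 0.075, 0.001], [0.001, -0.001, -1.0]]
force: [0.8, -0.1, 0.3]
grip_width: 69.6
finger_force: 0.0
```

```bash
python3 - <<'E'
from h import *
st();plan([542.6,-289.8,81],n=3)
E
```

```text
t 5.2 tcp [ 541.7 -288.7  168.4] car [ -36.2 -354. ] xyaw err 0.0016 tilt [-0.0015  0.0008] F [ 0.8 -0.1  0.3] w 69.6 ff 0.0
[np.float64(-0.0004), np.float64(0.0003), np.float64(0.0291)] 0
[np.float64(-0.0004), np.float64(0.0003), np.float64(0.0291)] 0
[np.float64(-0.0004), np.float64(0.0003), np.float64(0.0291)] 0
```

Emit:
{"op": "move_arm", "data": {
  "rows": [
    {"rotation": [0, 0, 0], "slide": [-0.001, 0, 0.029], "jaw": 0.6},
    {"rotation": [0, 0, 0], "slide": [0, 0.001, 0.029], "jaw": 0.6},
    {"rotation": [0, 0, 0], "slide": [0, 0, 0.029], "jaw": 0.6},
    {"rotation": [0, 0, 0], "slide": [0, 0, 0], "jaw": 0.3},
    {"rotation": [0, 0, 0], "slide": [0, 0, 0], "jaw": -0.3}
  ],
  "force": 15
}}

```text
t: 5.7
tcp_pos: [543.7, -290.0, 83.0]
tool_rot: [[-0.075, 0.997, 0.001], [0.997, 0.075, -0.0], [-0.0, 0.001, -1.0]]
force: [-0.4, -0.7, 0.5]
grip_width: 60.4
finger_force: 0.0
```

Emit:
{"op": "move_arm", "data": {
  "rows": [
    {"rotation": [0, 0, 0], "slide": [0, 0, 0], "jaw": -0.3},
    {"rotation": [0, 0, 0], "slide": [0, 0, 0], "jaw": -0.3},
    {"rotation": [0, 0, 0], "slide": [0, 0, 0], "jaw": -0.3},
    {"rotation": [0, 0, 0], "slide": [0, 0, -0.005], "jaw": -0.3},
    {"rotation": [0, 0, 0], "slide": [0, 0, -0.02], "jaw": -0.3}
  ]
}}

```text
t: 6.2
tcp_pos: [541.7, -289.9, 105.6]
tool_rot: [[-0.074, 0.997, -0.003], [0.997, 0.074, 0.001], [0.001, -0.003, -1.0]]
force: [0.1, 0.4, -2.0]
grip_width: 44.2
finger_force: 15.0
```

Emit:
{"op": "move_arm", "data": {
  "rows": [
    {"rotation": [0, 0, 0], "slide": [0, 0, -0.035], "jaw": -0.3},
    {"rotation": [0, 0, 0], "slide": [0, 0, -0.045], "jaw": -0.3},
    {"rotation": [0, 0, 0], "slide": [0, 0, -0.035], "jaw": -0.3},
    {"rotation": [0, 0, 0], "slide": [0, 0, 0], "jaw": -0.3},
    {"rotation": [0, 0, 0], "slide": [0, 0, 0], "jaw": -0.3}
  ]
}}

```text
t: 6.7
tcp_pos: [543.1, -290.7, 222.3]
tool_rot: [[-0.074, 0.997, 0.002], [0.997, 0.074, -0.0], [-0.0, 0.002, -1.0]]
force: [-0.1, -0.1, -2.0]
grip_width: 44.1
finger_force: 15.0
```

```bash
python3 - <<'E'
from h import *
st();p=car(29,43);print(p);plan([*p,221],n=10)
E
```

```text
t 6.7 tcp [ 543.1 -290.7  222.3] car [ -35.  -356.1] xyaw err 0.0008 tilt [ 0.0016 -0.0001] F [-0.1 -0.1 -2. ] w 44.1 ff 15.0
[577.78655102 112.00059762]
[np.float64(0.0399), np.float64(0.0064), np.float64(0.0001)] 0
[np.float64(0.0399), np.float64(0.0064), np.float64(0.0001)] 0
[np.float64(0.0399), np.float64(0.0064), np.float64(0.0001)] 0
[np.float64(0.0399), np.float64(0.0064), np.float64(0.0001)] 0
[np.float64(0.0399), np.float64(0.0064), np.float64(0.0001)] 0
[np.float64(0.0399), np.float64(0.0064), np.float64(0.0001)] 0
[np.float64(0.0399), np.float64(0.0064), np.float64(0.0001)] 0
[np.float64(0.0399), np.float64(0.0064), np.float64(0.0001)] 0
[np.float64(0.0399), np.float64(0.0064), np.float64(0.0001)] 0
[np.float64(0.0399), np.float64(0.0064), np.float64(0.0001)] 0
```

Emit:
{"op": "move_arm", "data": {
  "rows": [
    {"rotation": [0, 0, 0], "slide": [0.025, 0.004, 0], "jaw": -0.3},
    {"rotation": [0, 0, 0], "slide": [0.04, 0.006, 0], "jaw": -0.3},
    {"rotation": [0, 0, 0], "slide": [0.04, 0.006, 0], "jaw": -0.3},
    {"rotation": [0, 0, 0], "slide": [0.04, 0.006, 0], "jaw": -0.3},
    {"rotation": [0, 0, 0], "slide": [0.04, 0.006, 0], "jaw": -0.3}
  ]
}}

```text
t: 7.2
tcp_pos: [556.1, -102.2, 219.9]
tool_rot: [[-0.074, 0.997, -0.003], [0.997, 0.074, 0.0], [0.0, -0.003, -1.0]]
force: [0.7, 0.0, -1.5]
grip_width: 44.3
finger_force: 15.0
```

Emit:
{"op": "move_arm", "data": {
  "rows": [
    {"rotation": [0, 0, 0], "slide": [0.04, 0.006, 0], "jaw": -0.3},
    {"rotation": [0, 0, 0], "slide": [0.04, 0.007, 0], "jaw": -0.3},
    {"rotation": [0, 0, 0], "slide": [0.04, 0.007, 0], "jaw": -0.3},
    {"rotation": [0, 0, 0], "slide": [0.04, 0.007, 0], "jaw": -0.3},
    {"rotation": [0, 0, 0], "slide": [0.035, 0.006, 0], "jaw": -0.3}
  ]
}}

```text
t: 7.7
tcp_pos: [574.6, 95.2, 219.8]
tool_rot: [[-0.075, 0.997, -0.003], [0.997, 0.075, -0.001], [-0.0, -0.003, -1.0]]
force: [0.8, 0.1, -0.8]
grip_width: 44.0
finger_force: 15.0
```

Emit:
{"op": "move_arm", "data": {
  "rows": [
    {"rotation": [0, 0, 0], "slide": [0.02, 0.003, 0], "jaw": -0.3},
    {"rotation": [0, 0, 0], "slide": [0, 0, 0], "jaw": -0.3},
    {"rotation": [0, 0, 0], "slide": [0, 0, 0], "jaw": -0.3}
  ]
}}

```text
t: 8.0
tcp_pos: [576.4, 112.8, 220.1]
tool_rot: [[-0.074, 0.997, -0.002], [0.997, 0.074, -0.001], [-0.001, -0.003, -1.0]]
force: [-0.6, -0.8, -0.7]
grip_width: 43.8
finger_force: 15.0
```

```bash
python3 - <<'E'
from h import *
import cv2
st();plan([*car(29,44),150],n=2)
a=arm.read_camera("top")[:,:,::-1][160:280,225:385]; b=arm.read_camera("scene")[:,:,::-1][110:240,265:425]
cv2.imwrite("pics/c2.png",np.vstack([cv2.resize(a,(400,300),interpolation=2),cv2.resize(b,(400,300),interpolation=2)]))
E
```

```text
t 8.0 tcp [576.4 112.8 220.1] car [27.7 43.9] xyaw err 0.0014 tilt [-0.0024 -0.0015] F [-0.6 -0.8 -0.7] w 43.8 ff 15.0
[np.float64(0.0001), np.float64(0.0007), np.float64(0.035)] 0
[np.float64(0.0001), np.float64(0.0007), np.float64(0.035)] 0
```

View pics/c2.png

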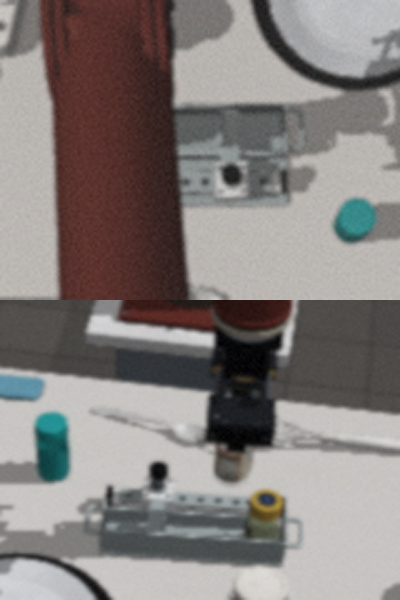

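The jar hangs under the gripper (lower panel 233,460), the yellow jar stands upright at (266,497), and the space in front of it is free. I'll check the yellow jar's new position, then lower.

```bash
python3 - <<'E'
from h import *
print(tocar(pl("scene",(265+266/2.5-.3,110+196/2.308-.3),101,False)))
E
```

```text
[21.60993984 89.00567322]
```

Emit:
{"op": "move_arm", "data": {
  "rows": [
    {"rotation": [0, 0, 0], "slide": [0, 0.001, 0.035], "jaw": -0.3},
    {"rotation": [0, 0, 0], "slide": [0, 0.001, 0.035], "jaw": -0.3},
    {"rotation": [0, 0, 0], "slide": [0, 0, 0.02], "jaw": -0.3},
    {"rotation": [0, 0, 0], "slide": [0, 0, 0], "jaw": -0.3},
    {"rotation": [0, 0, 0], "slide": [0, 0, 0], "jaw": -0.3}
  ]
}}

```text
t: 8.6
tcp_pos: [579.4, 112.1, 132.1]
tool_rot: [[-0.072, 0.997, 0.0], [0.997, 0.072, -0.0], [-0.0, -0.0, -1.0]]
force: [1.2, -0.2, -0.5]
grip_width: 43.9
finger_force: 15.0
```

```bash
python3 - <<'E'
from h import *
st()
E
```

```text
t 8.6 tcp [579.4 112.1 132.1] car [30.6 43. ] xyaw err -0.0008 tilt [ 0.     -0.0004] F [ 1.2 -0.2 -0.5] w 43.9 ff 15.0
```

Emit:
{"op": "move_arm", "data": {
  "rows": [
    {"rotation": [0, 0, 0], "slide": [0, -0.001, 0.015], "jaw": -0.3},
    {"rotation": [0, 0, 0], "slide": [0, 0, 0.015], "jaw": -0.3},
    {"rotation": [0, 0, 0], "slide": [0, 0, 0.01], "jaw": -0.3},
    {"rotation": [0, 0, 0], "slide": [0, 0, 0.005], "jaw": -0.3},
    {"rotation": [0, 0, 0], "slide": [0, 0, 0], "jaw": -0.3}
  ]
}}

```text
t: 9.1
tcp_pos: [577.6, 113.0, 85.6]
tool_rot: [[-0.074, 0.997, -0.002], [0.997, 0.074, -0.001], [-0.001, -0.002, -1.0]]
force: [-0.3, 1.0, -1.5]
grip_width: 44.2
finger_force: 15.0
```

Emit:
{"op": "move_arm", "data": {
  "rows": [
    {"rotation": [0, 0, 0], "slide": [0, 0, 0.002], "jaw": -0.3},
    {"rotation": [0, 0, 0], "slide": [0, 0, 0.002], "jaw": -0.3},
    {"rotation": [0, 0, 0], "slide": [0, 0, 0], "jaw": -0.3}
  ]
}}

```text
t: 9.4
tcp_pos: [578.6, 113.2, 83.2]
tool_rot: [[-0.074, 0.997, 0.001], [0.997, 0.074, 0.0], [0.0, 0.001, -1.0]]
force: [-0.5, -0.6, 1.3]
grip_width: 44.0
finger_force: 15.0
```

Emit:
{"op": "move_arm", "data": {
  "rows": [
    {"rotation": [0, 0, 0], "slide": [0, 0, 0], "jaw": 0.2},
    {"rotation": [0, 0, 0], "slide": [0, 0, 0], "jaw": 0.4},
    {"rotation": [0, 0, 0], "slide": [0, 0, 0], "jaw": 0.5},
    {"rotation": [0, 0, 0], "slide": [0, 0, -0.02], "jaw": 0.5},
    {"rotation": [0, 0, 0], "slide": [0, 0, -0.04], "jaw": 0.5}
  ]
}}

```text
t: 9.9
tcp_pos: [576.1, 112.7, 140.4]
tool_rot: [[-0.074, 0.997, -0.005], [0.997, 0.074, -0.002], [-0.002, -0.006, -1.0]]
force: [0.8, 0.2, 0.6]
grip_width: 64.8
finger_force: 0.0
```

Emit:
{"op": "move_arm", "data": {
  "rows": [
    {"rotation": [0, 0, 0], "slide": [0, 0, -0.04], "jaw": 0.5},
    {"rotation": [0, 0, 0], "slide": [-0.04, 0, -0.02], "jaw": 0.5},
    {"rotation": [0, 0, 0], "slide": [-0.045, 0, 0], "jaw": 0.5},
    {"rotation": [0, 0, 0], "slide": [-0.045, 0, 0], "jaw": 0.5},
    {"rotation": [0, 0, 0], "slide": [-0.045, 0, 0], "jaw": 0.5}
  ]
}}

```text
t: 10.4
tcp_pos: [591.1, -63.0, 203.0]
tool_rot: [[-0.074, 0.997, 0.001], [0.997, 0.074, 0.0], [0.0, 0.001, -1.0]]
force: [1.8, -0.4, -1.0]
grip_width: 65.5
finger_force: 0.0
```

```bash
python3 - <<'E'
from h import *
import cv2
st();print(np.round(arm.get_obs()["joint_positions"],2))
a=np.mean([arm.read_camera("top")[:,:,::-1] for _ in range(4)],0)[190:250,250:350]; b=np.mean([arm.read_camera("scene")[:,:,::-1] for _ in range(4)],0)[165:225,290:390]
cv2.imwrite("pics/c3.png",np.vstack([cv2.resize(a,(500,300),interpolation=2),cv2.resize(b,(500,300),interpolation=2)]))
E
```

```text
t 10.4 tcp [591.1 -63.  203. ] car [  29.5 -132.5] xyaw err 0.0013 tilt [0.0009 0.0003] F [ 1.8 -0.4 -1. ] w 65.5 ff 0.0
[-0.47  0.25  0.6   1.66 -0.15  1.27  0.23][ WARN:0@9.620] global loadsave.cpp:1063 imwrite_ Unsupported depth image for selected encoder is fallbacked to CV_8U.
```

View pics/c3.png

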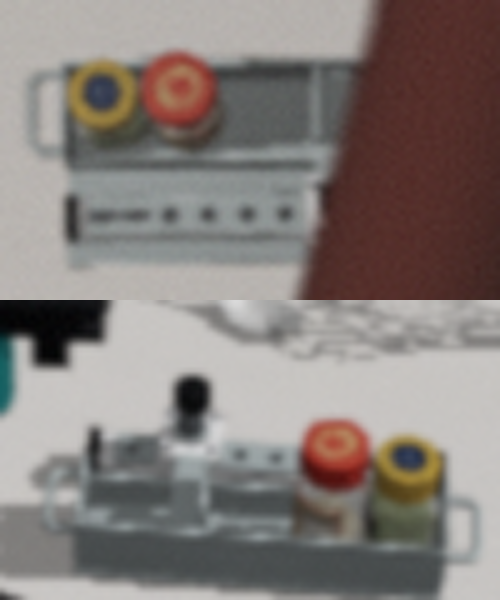

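Both jars stand upright in the trough. In the top panel red is at (180,88), yellow at (101,93), and the holes are at x = 170, 208, 247 and 286, y ≈ 214.

```bash
python3 - <<'E'
from h import *
np.set_printoptions(precision=1,suppress=True)
f=lambda p,z:pl("top",(250+p[0]/5-.4,190+p[1]/5-.4),z,False)
g=lambda p,z:pl("scene",(290+p[0]/5-.4,165+(p[1]-300)/5-.4),z,False)
for n,q in(("holes",[((x,y),24) for x,y in((170,215),(208,215),(247,214),(286,214))]),("red",[((180,88),111)]),("yel",[((101,93),101)])):
    for p,z in q:w=f(p,z);print(n,w,tocar(w))
for n,p,z in(("redS",(335,441),111),("yelS",(409,457),101),("hs",(240,455),24),("hs",(277,457),24)):w=g(p,z);print(n,w,tocar(w))
# knob grip pose: tool y along carrier y (turn +pi/2 about tool z from x-closing or -pi/2)
plan([521,13.6,130],10,-.15,11)
E
```

```text
holes [512.9 119.   24. ] [-35.2  54.7]
holes [514.6  95.4  24. ] [-35.2  31.1]
holes [517.   71.3  24. ] [-34.6   6.8]
holes [518.7  47.1  24. ] [-34.6 -17.4]
red [576.5 112.  111. ] [27.7 43.1]
yel [572.  159.6 101. ] [26.7 90.9]
redS [576.9 111.8 111. ] [28.1 42.9]
yelS [572.7 158.9 101. ] [27.3 90.1]
hs [521.4  47.5  24. ] [-31.9 -17.2]
hs [518.7  72.1  24. ] [-32.9   7.5]
[np.float64(0.0071), np.float64(-0.0059), np.float64(0.0066)] -0.15
[np.float64(0.0079), np.float64(-0.0047), np.float64(0.0066)] -0.15
[np.float64(0.0085), np.float64(-0.0035), np.float64(0.0066)] -0.15
[np.float64(0.009), np.float64(-0.0022), np.float64(0.0066)] -0.15
[np.float64(0.0092), np.float64(-0.0008), np.float64(0.0066)] -0.15
[np.float64(0.0092), np.float64(0.0006), np.float64(0.0066)] -0.15
[np.float64(0.009), np.float64(0.0019), np.float64(0.0066)] -0.15
[np.float64(0.0086), np.float64(0.0033), np.float64(0.0066)] -0.15
[np.float64(0.008), np.float64(0.0045), np.float64(0.0066)] -0.15
[np.float64(0.0073), np.float64(0.0057), np.float64(0.0066)] -0.15
[np.float64(0.0063), np.float64(0.0067), np.float64(0.0066)] 0
```

Emit:
{"op": "move_arm", "data": {
  "rows": [
    {"rotation": [0, 0, -0.15], "slide": [0.007, -0.006, 0.006], "jaw": 0.4},
    {"rotation": [0, 0, -0.15], "slide": [0.008, -0.005, 0.006], "jaw": 0.4},
    {"rotation": [0, 0, -0.15], "slide": [0.0085, -0.0035, 0.006], "jaw": 0.4},
    {"rotation": [0, 0, -0.15], "slide": [0.009, -0.002, 0.006], "jaw": 0.4},
    {"rotation": [0, 0, -0.15], "slide": [0.009, -0.001, 0.006], "jaw": 0.3}
  ],
  "force": 25
}}

```text
t: 11.3
tcp_pos: [558.7, -26.7, 172.3]
tool_rot: [[-0.739, 0.673, -0.0], [0.673, 0.739, 0.0], [0.0, 0.0, -1.0]]
force: [-0.5, 0.9, 0.1]
grip_width: 58.3
finger_force: 0.0
```

Emit:
{"op": "move_arm", "data": {
  "rows": [
    {"rotation": [0, 0, -0.15], "slide": [0.009, 0.001, 0.006], "jaw": 0.3},
    {"rotation": [0, 0, -0.15], "slide": [0.009, 0.002, 0.006], "jaw": 0.3},
    {"rotation": [0, 0, -0.15], "slide": [0.0085, 0.003, 0.006], "jaw": 0.3},
    {"rotation": [0, 0, -0.15], "slide": [0.008, 0.0045, 0.006], "jaw": 0.3},
    {"rotation": [0, 0, -0.15], "slide": [0.007, 0.0055, 0.006], "jaw": 0.3}
  ]
}}

```text
t: 11.8
tcp_pos: [527.6, 6.2, 142.4]
tool_rot: [[-1.0, -0.011, 0.0], [-0.011, 1.0, 0.0], [-0.0, 0.0, -1.0]]
force: [-0.0, 0.3, -0.8]
grip_width: 56.5
finger_force: 0.0
```

Emit:
{"op": "move_arm", "data": {
  "rows": [
    {"rotation": [0, 0, -0.072], "slide": [0.006, 0.0065, 0.006], "jaw": 0.3},
    {"rotation": [0, 0, 0], "slide": [0, 0, 0], "jaw": 0.3},
    {"rotation": [0, 0, 0], "slide": [0, 0, 0], "jaw": 0.3}
  ]
}}

```text
t: 12.1
tcp_pos: [522.0, 11.8, 136.8]
tool_rot: [[-0.997, -0.074, 0.0], [-0.074, 0.997, 0.0], [-0.0, 0.0, -1.0]]
force: [0.2, -0.2, 0.4]
grip_width: 56.6
finger_force: 0.0
```

```bash
python3 - <<'E'
from h import *
st();plan([521.0,13.6,61],n=2)
E
```

```text
t 12.1 tcp [522.   11.8 136.8] car [-33.9 -52.9] xyaw err -4.7114 tilt [0.0002 0.    ] F [ 0.2 -0.2  0.4] w 56.6 ff 0.0
[np.float64(0.0004), np.float64(0.0009), np.float64(0.0379)] 0
[np.float64(0.0004), np.float64(0.0009), np.float64(0.0379)] 0
```

Emit:
{"op": "move_arm", "data": {
  "rows": [
    {"rotation": [0, 0, 0], "slide": [0.001, 0.001, 0.03], "jaw": 0.3},
    {"rotation": [0, 0, 0], "slide": [0, 0.001, 0.03], "jaw": 0.3},
    {"rotation": [0, 0, 0], "slide": [0, 0, 0.018], "jaw": 0.3},
    {"rotation": [0, 0, 0], "slide": [0, 0, 0], "jaw": 0.1},
    {"rotation": [0, 0, 0], "slide": [0, 0, 0], "jaw": -0.2}
  ],
  "force": 6
}}

```text
t: 12.6
tcp_pos: [521.3, 12.9, 59.3]
tool_rot: [[-0.997, -0.074, 0.0], [-0.074, 0.997, -0.0], [-0.0, -0.0, -1.0]]
force: [0.4, -0.6, 1.0]
grip_width: 47.2
finger_force: 0.0
```

Emit:
{"op": "move_arm", "data": {
  "rows": [
    {"rotation": [0, 0, 0], "slide": [0, 0, 0], "jaw": -0.5},
    {"rotation": [0, 0, 0], "slide": [0, 0, 0], "jaw": -0.6},
    {"rotation": [0, 0, 0], "slide": [0, 0, 0], "jaw": -0.7},
    {"rotation": [0, 0, 0], "slide": [0, 0, 0], "jaw": -0.7}
  ]
}}

```text
t: 13.0
tcp_pos: [521.4, 13.2, 59.4]
tool_rot: [[-0.997, -0.075, 0.002], [-0.075, 0.997, 0.0], [-0.002, 0.0, -1.0]]
force: [0.2, 0.4, 4.4]
grip_width: 25.4
finger_force: 6.0
```

```bash
python3 - <<'E'
from h import *
st()
E
```

```text
t 13.0 tcp [521.4  13.2  59.4] car [-34.4 -51.4] xyaw err -4.7105 tilt [0.0016 0.0004] F [0.2 0.4 4.4] w 25.4 ff 6.0
```

Emit:
{"op": "move_arm", "data": {
  "rows": [
    {"rotation": [0, 0, 0], "slide": [0, 0, 0], "jaw": -0.7},
    {"rotation": [0, 0, 0], "slide": [0, 0, 0], "jaw": -0.7},
    {"rotation": [0, 0, 0], "slide": [0, 0, -0.001], "jaw": -0.7},
    {"rotation": [0, 0, 0], "slide": [0, 0, -0.001], "jaw": -0.7},
    {"rotation": [0, 0, 0], "slide": [0, 0, 0], "jaw": -0.7}
  ],
  "force": 25
}}

```text
t: 13.5
tcp_pos: [521.3, 13.2, 60.6]
tool_rot: [[-0.997, -0.075, 0.001], [-0.075, 0.997, -0.0], [-0.001, -0.0, -1.0]]
force: [6.0, 0.1, -4.7]
grip_width: 24.9
finger_force: 25.0
```

Emit:
{"op": "move_arm", "data": {
  "rows": [
    {"rotation": [0, 0, 0], "slide": [0, 0, -0.001], "jaw": -0.7},
    {"rotation": [0, 0, 0], "slide": [0, 0, 0], "jaw": -0.7},
    {"rotation": [0, 0, 0], "slide": [0, 0, 0], "jaw": -0.7}
  ]
}}

```text
t: 13.8
tcp_pos: [521.3, 13.2, 61.5]
tool_rot: [[-0.997, -0.075, 0.001], [-0.075, 0.997, -0.0], [-0.001, -0.0, -1.0]]
force: [4.4, 1.7, -6.1]
grip_width: 25.1
finger_force: 25.0
```

Emit:
{"op": "move_arm", "data": {
  "rows": [
    {"rotation": [0, 0, 0], "slide": [0, 0.002, 0], "jaw": -0.7},
    {"rotation": [0, 0, 0], "slide": [0, 0.004, 0], "jaw": -0.7},
    {"rotation": [0, 0, 0], "slide": [0, 0.005, 0], "jaw": -0.7},
    {"rotation": [0, 0, 0], "slide": [0, 0.005, 0], "jaw": -0.7},
    {"rotation": [0, 0, 0], "slide": [0, 0.005, 0], "jaw": -0.7}
  ]
}}

```text
t: 14.3
tcp_pos: [519.5, 33.8, 61.3]
tool_rot: [[-0.997, -0.075, 0.001], [-0.075, 0.997, -0.001], [-0.001, -0.001, -1.0]]
force: [4.5, -0.2, -5.4]
grip_width: 24.8
finger_force: 25.0
```

Emit:
{"op": "move_arm", "data": {
  "rows": [
    {"rotation": [0, 0, 0], "slide": [0, 0.005, 0], "jaw": -0.7},
    {"rotation": [0, 0, 0], "slide": [0, 0.005, 0], "jaw": -0.7},
    {"rotation": [0, 0, 0], "slide": [0, 0.005, 0], "jaw": -0.7},
    {"rotation": [0, 0, 0], "slide": [0, 0.004, 0], "jaw": -0.7},
    {"rotation": [0, 0, 0], "slide": [0, 0.003, 0], "jaw": -0.7}
  ]
}}

```text
t: 14.8
tcp_pos: [517.6, 56.0, 61.4]
tool_rot: [[-0.997, -0.075, 0.0], [-0.075, 0.997, -0.0], [-0.0, -0.0, -1.0]]
force: [5.8, -1.6, -5.3]
grip_width: 25.2
finger_force: 25.0
```

```bash
python3 - <<'E'
from h import *
st()
E
```

```text
t 14.8 tcp [517.6  56.   61.4] car [-35.1  -8.4] xyaw err -4.7104 tilt [ 0.0002 -0.0003] F [ 5.8 -1.6 -5.3] w 25.2 ff 25.0
```

Emit:
{"op": "move_arm", "data": {
  "rows": [
    {"rotation": [0, 0, 0], "slide": [0, 0.004, 0], "jaw": -0.7},
    {"rotation": [0, 0, 0], "slide": [0, 0.004, 0], "jaw": -0.7},
    {"rotation": [0, 0, 0], "slide": [0, 0.003, 0], "jaw": -0.7},
    {"rotation": [0, 0, 0], "slide": [0, 0.002, 0], "jaw": -0.7},
    {"rotation": [0, 0, 0], "slide": [0, 0, 0], "jaw": -0.7}
  ]
}}

```text
t: 15.3
tcp_pos: [516.5, 69.4, 61.5]
tool_rot: [[-0.997, -0.075, -0.0], [-0.075, 0.997, 0.0], [0.0, 0.0, -1.0]]
force: [4.4, 1.9, -5.3]
grip_width: 25.0
finger_force: 25.0
```

Emit:
{"op": "move_arm", "data": {
  "rows": [
    {"rotation": [0, 0, 0], "slide": [0, 0.001, 0], "jaw": -0.7},
    {"rotation": [0, 0, 0], "slide": [0, 0.001, 0], "jaw": -0.7},
    {"rotation": [0, 0, 0], "slide": [0, 0, 0], "jaw": -0.7}
  ]
}}

```text
t: 15.6
tcp_pos: [516.4, 70.8, 61.6]
tool_rot: [[-0.997, -0.075, -0.0], [-0.075, 0.997, -0.0], [0.0, -0.0, -1.0]]
force: [4.8, -0.7, -5.9]
grip_width: 25.2
finger_force: 25.0
```

```bash
python3 - <<'E'
from h import *
st()
E
```

```text
t 15.6 tcp [516.4  70.8  61.6] car [-35.3   6.4] xyaw err -4.7106 tilt [-0.     -0.0002] F [ 4.8 -0.7 -5.9] w 25.2 ff 25.0
```

Emit:
{"op": "move_arm", "data": {
  "rows": [
    {"rotation": [0, 0, 0], "slide": [0, 0, 0.001], "jaw": -0.7},
    {"rotation": [0, 0, 0], "slide": [0, 0, 0.001], "jaw": -0.7},
    {"rotation": [0, 0, 0], "slide": [0, 0, 0.001], "jaw": -0.7},
    {"rotation": [0, 0, 0], "slide": [0, 0, 0.001], "jaw": -0.7},
    {"rotation": [0, 0, 0], "slide": [0, 0, 0], "jaw": -0.7}
  ]
}}

```text
t: 16.1
tcp_pos: [516.4, 70.8, 57.5]
tool_rot: [[-0.997, -0.075, -0.0], [-0.075, 0.997, -0.0], [0.0, -0.0, -1.0]]
force: [4.0, 0.1, -5.6]
grip_width: 25.1
finger_force: 25.0
```

```bash
python3 - <<'E'
from h import *
st()
E
```

```text
t 16.1 tcp [516.4  70.8  57.5] car [-35.3   6.4] xyaw err -4.7106 tilt [-0.0001 -0.0001] F [ 4.   0.1 -5.6] w 25.1 ff 25.0
```

Emit:
{"op": "move_arm", "data": {
  "rows": [
    {"rotation": [0, 0, 0], "slide": [0, 0, 0.001], "jaw": -0.7},
    {"rotation": [0, 0, 0], "slide": [0, 0, 0.001], "jaw": -0.7},
    {"rotation": [0, 0, 0], "slide": [0, 0, 0.001], "jaw": -0.7},
    {"rotation": [0, 0, 0], "slide": [0, 0, 0], "jaw": -0.7}
  ]
}}

```text
t: 16.5
tcp_pos: [516.3, 70.9, 54.5]
tool_rot: [[-0.997, -0.075, -0.0], [-0.075, 0.997, -0.0], [0.0, -0.0, -1.0]]
force: [3.7, -1.4, -4.8]
grip_width: 25.0
finger_force: 25.0
```

```bash
python3 - <<'E'
from h import *
st()
E
```

```text
t 16.5 tcp [516.3  70.9  54.5] car [-35.3   6.5] xyaw err -4.7105 tilt [-0.0001 -0.0001] F [ 3.7 -1.4 -4.8] w 25.0 ff 25.0
```

Emit:
{"op": "move_arm", "data": {
  "rows": [
    {"rotation": [0, 0, 0], "slide": [0, 0, 0.001], "jaw": -0.7},
    {"rotation": [0, 0, 0], "slide": [0, 0, 0], "jaw": -0.3},
    {"rotation": [0, 0, 0], "slide": [0, 0, 0], "jaw": 0},
    {"rotation": [0, 0, 0], "slide": [0, 0, 0], "jaw": 0.2},
    {"rotation": [0, 0, 0], "slide": [0, 0, 0], "jaw": 0.2}
  ]
}}

```text
t: 17.0
tcp_pos: [516.1, 71.1, 53.6]
tool_rot: [[-0.997, -0.075, -0.0], [-0.075, 0.997, 0.0], [0.0, 0.0, -1.0]]
force: [-0.6, -0.8, -0.2]
grip_width: 46.4
finger_force: 0.0
```

Emit:
{"op": "move_arm", "data": {
  "rows": [
    {"rotation": [0, 0, 0], "slide": [0, 0, -0.02], "jaw": 0.2},
    {"rotation": [0, 0, 0], "slide": [0, 0, -0.04], "jaw": 0.2},
    {"rotation": [0, 0, 0], "slide": [0, 0, -0.045], "jaw": 0.2},
    {"rotation": [0, 0, 0], "slide": [0, 0, -0.045], "jaw": 0.2},
    {"rotation": [0, 0, 0], "slide": [0, -0.05, 0], "jaw": 0.2}
  ]
}}

```text
t: 17.5
tcp_pos: [523.1, 27.6, 209.7]
tool_rot: [[-0.996, -0.085, 0.009], [-0.085, 0.996, 0.005], [-0.009, 0.004, -1.0]]
force: [2.4, -0.6, -0.5]
grip_width: 52.1
finger_force: 0.0
```

Emit:
{"op": "move_arm", "data": {
  "rows": [
    {"rotation": [0, 0, 0], "slide": [0, -0.05, 0], "jaw": 0.2},
    {"rotation": [0, 0, 0], "slide": [0, -0.05, 0], "jaw": 0.2},
    {"rotation": [0, 0, 0], "slide": [0, -0.05, 0], "jaw": 0.2},
    {"rotation": [0, 0, 0], "slide": [0, -0.05, 0], "jaw": 0.2},
    {"rotation": [0, 0, 0], "slide": [0, 0, 0], "jaw": 0.2}
  ]
}}

```text
t: 18.0
tcp_pos: [533.6, -186.5, 204.0]
tool_rot: [[-0.998, -0.065, 0.0], [-0.065, 0.998, -0.003], [0.0, -0.003, -1.0]]
force: [0.0, -0.1, -0.9]
grip_width: 52.4
finger_force: 0.0
```

```bash
python3 - <<'E'
from h import *
import cv2
st()
a=np.mean([arm.read_camera("top")[:,:,::-1] for _ in range(4)],0)[190:250,250:350]; b=np.mean([arm.read_camera("scene")[:,:,::-1] for _ in range(4)],0)[165:225,290:390]
cv2.imwrite("pics/c4.png",np.vstack([cv2.resize(a,(500,300),interpolation=2),cv2.resize(b,(500,300),interpolation=2)]).clip(0,255).astype(np.uint8))
E
```

```text
t 18.0 tcp [ 533.6 -186.5  204. ] car [ -36.8 -251.4] xyaw err -4.72 tilt [ 0.0002 -0.0034] F [ 0.  -0.1 -0.9] w 52.4 ff 0.0
```

View pics/c4.png

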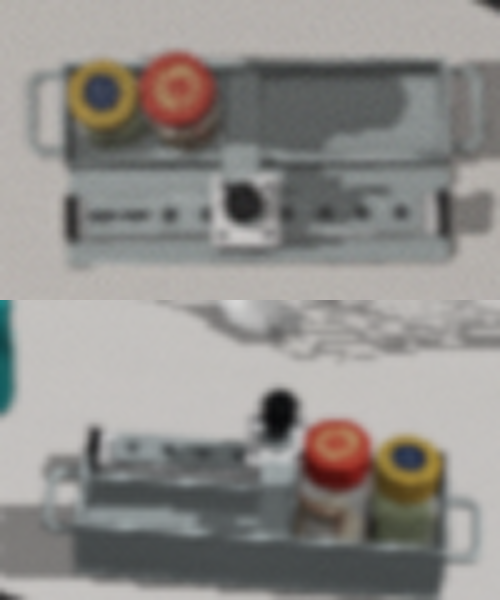

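Both jars stay upright, and the keeper sits at the 247 px hole. I'll check the knob height by projecting its cylinder at both candidate heights and comparing it with the dark blob, before and after.

```bash
python3 - <<'E'
from h import *
import cv2
def proj(X,n):i=C[n];q=i["intrinsics"]@(i["R"]@X.T+i["t"][:,None]);return q[:2]/q[2]
th=np.linspace(0,6.28,60)
for f,y in(("c3",-51.4),("c4",6.7)):
    im=cv2.imread(f"pics/{f}.png").max(2)[300:]; x0=190 if f=="c3" else 279
    m=(im<75).astype(np.uint8); n,l,s,c=cv2.connectedComponentsWithStats(m)
    k=min(range(1,n),key=lambda k:abs(c[k]-[x0,100]).sum()+1e3*(s[k,4]<100)); print(f,"blob x",s[k,0],s[k,0]+s[k,2],"y",s[k,1],s[k,1]+s[k,3],"cen",c[k].round(1))
    for zc in(70,78):
        P=np.array([[*(car(-34,y)+13*np.array([np.cos(t),np.sin(t)])),zc+d] for t in th for d in(-10,10)])
        u=(proj(P,"scene")-np.array([[290],[165]])+.4)*5; print(zc,"x",u[0].min().round(),u[0].max().round(),"y",u[1].min().round(),u[1].max().round())
E
```

```text
c3 blob x 177 208 y 78 136 cen [190.9 103.5]
70 x 171.0 212.0 y 77.0 126.0
78 x 172.0 212.0 y 68.0 118.0
c4 blob x 262 296 y 92 142 cen [278.2 115.5]
70 x 259.0 301.0 y 84.0 134.0
78 x 260.0 301.0 y 75.0 125.0
```

The images suggest the pin is home. I'll confirm with a gentle touch of the closed fingers on top of the knob.

```bash
python3 - <<'E'
from h import *
st();plan([516.4,70.9,110],n=6)
E
```

```text
t 18.4 tcp [ 535.3 -177.   203.6] car [ -34.4 -242.2] xyaw err -4.7083 tilt [0.     0.0004] F [-0.3 -0.6 -0.1] w 52.3 ff 0.0
[np.float64(-0.0), np.float64(0.0414), np.float64(0.0156)] 0
[np.float64(-0.0), np.float64(0.0414), np.float64(0.0156)] 0
[np.float64(-0.0), np.float64(0.0414), np.float64(0.0156)] 0
[np.float64(-0.0), np.float64(0.0414), np.float64(0.0156)] 0
[np.float64(-0.0), np.float64(0.0414), np.float64(0.0156)] 0
[np.float64(-0.0), np.float64(0.0414), np.float64(0.0156)] 0
```

Emit:
{"op": "move_arm", "data": {
  "rows": [
    {"rotation": [0, 0, 0], "slide": [0, 0.041, 0], "jaw": -1},
    {"rotation": [0, 0, 0], "slide": [0, 0.042, 0], "jaw": -1},
    {"rotation": [0, 0, 0], "slide": [0, 0.042, 0], "jaw": -1},
    {"rotation": [0, 0, 0], "slide": [0, 0.042, 0], "jaw": -1},
    {"rotation": [0, 0, 0], "slide": [0, 0.041, 0], "jaw": -1}
  ]
}}

```text
t: 18.9
tcp_pos: [519.0, 31.6, 203.8]
tool_rot: [[-0.997, -0.076, 0.001], [-0.076, 0.997, 0.0], [-0.001, 0.0, -1.0]]
force: [0.6, 0.3, 0.8]
grip_width: 20.3
finger_force: 0.0
```

Emit:
{"op": "move_arm", "data": {
  "rows": [
    {"rotation": [0, 0, 0], "slide": [0, 0.04, 0.03], "jaw": -1},
    {"rotation": [0, 0, 0], "slide": [0, 0, 0.03], "jaw": -1},
    {"rotation": [0, 0, 0], "slide": [0, 0, 0.03], "jaw": -1},
    {"rotation": [0, 0, 0], "slide": [0, 0, 0.02], "jaw": -1},
    {"rotation": [0, 0, 0], "slide": [0, 0, 0], "jaw": -1}
  ]
}}

```text
t: 19.4
tcp_pos: [514.4, 69.3, 91.1]
tool_rot: [[-0.997, -0.076, -0.005], [-0.076, 0.997, -0.001], [0.005, -0.001, -1.0]]
force: [0.5, -0.2, 0.7]
grip_width: -0.2
finger_force: 0.0
```

```bash
python3 - <<'E'
from h import *
st()
E
```

```text
t 19.4 tcp [514.4  69.3  91.1] car [-37.4   5. ] xyaw err -4.709 tilt [-0.0046 -0.0014] F [ 0.5 -0.2  0.7] w -0.2 ff 0.0
```

Emit:
{"op": "move_arm", "data": {
  "rows": [
    {"rotation": [0, 0, 0], "slide": [-0.002, 0.001, 0.003], "jaw": -1},
    {"rotation": [0, 0, 0], "slide": [0, 0, 0.002], "jaw": -1},
    {"rotation": [0, 0, 0], "slide": [0, 0, 0.0015], "jaw": -1},
    {"rotation": [0, 0, 0], "slide": [0, 0, 0], "jaw": -1}
  ]
}}

```text
t: 19.8
tcp_pos: [518.7, 70.1, 87.6]
tool_rot: [[-0.997, -0.075, 0.001], [-0.075, 0.997, 0.0], [-0.001, 0.0, -1.0]]
force: [-0.6, 0.2, -0.0]
grip_width: 0.5
finger_force: 0.0
```

Emit:
{"op": "move_arm", "data": {
  "rows": [
    {"rotation": [0, 0, 0], "slide": [0, 0, 0.0015], "jaw": -1},
    {"rotation": [0, 0, 0], "slide": [0, 0, 0], "jaw": -1}
  ]
}}

```text
t: 20.0
tcp_pos: [518.5, 70.1, 85.7]
tool_rot: [[-0.997, -0.075, 0.0], [-0.075, 0.997, 0.0], [-0.0, 0.0, -1.0]]
force: [-0.8, 0.7, -0.2]
grip_width: 0.5
finger_force: 0.0
```

Emit:
{"op": "move_arm", "data": {
  "rows": [
    {"rotation": [0, 0, 0], "slide": [0, 0, 0.001], "jaw": -1},
    {"rotation": [0, 0, 0], "slide": [0, 0, 0], "jaw": -1}
  ]
}}

```text
t: 20.2
tcp_pos: [518.4, 70.1, 84.5]
tool_rot: [[-0.997, -0.075, -0.0], [-0.075, 0.997, -0.0], [0.0, -0.0, -1.0]]
force: [-1.3, -0.2, 0.2]
grip_width: 0.2
finger_force: 0.0
```

Emit:
{"op": "move_arm", "data": {
  "rows": [
    {"rotation": [0, 0, 0], "slide": [0, 0, 0.001], "jaw": -1},
    {"rotation": [0, 0, 0], "slide": [0, 0, 0], "jaw": -1}
  ]
}}

```text
t: 20.4
tcp_pos: [518.4, 70.1, 83.4]
tool_rot: [[-0.997, -0.075, -0.0], [-0.075, 0.997, -0.0], [0.0, -0.0, -1.0]]
force: [0.2, -0.3, 0.1]
grip_width: 0.7
finger_force: 0.0
```

Emit:
{"op": "move_arm", "data": {
  "rows": [
    {"rotation": [0, 0, 0], "slide": [0, 0, 0.001], "jaw": -1},
    {"rotation": [0, 0, 0], "slide": [0, 0, 0], "jaw": -1}
  ]
}}

```text
t: 20.6
tcp_pos: [518.3, 70.1, 82.4]
tool_rot: [[-0.997, -0.075, -0.0], [-0.075, 0.997, -0.0], [0.0, -0.0, -1.0]]
force: [0.1, -0.8, -0.6]
grip_width: 0.6
finger_force: 0.0
```

Emit:
{"op": "move_arm", "data": {
  "rows": [
    {"rotation": [0, 0, 0], "slide": [0, 0, 0.001], "jaw": -1},
    {"rotation": [0, 0, 0], "slide": [0, 0, 0], "jaw": -1}
  ]
}}

```text
t: 20.8
tcp_pos: [518.3, 70.0, 81.4]
tool_rot: [[-0.997, -0.075, -0.0], [-0.075, 0.997, -0.0], [0.0, -0.0, -1.0]]
force: [-0.0, -0.0, -0.0]
grip_width: 0.6
finger_force: 0.0
```

Emit:
{"op": "move_arm", "data": {
  "rows": [
    {"rotation": [0, 0, 0], "slide": [0, 0, 0.0007], "jaw": -1},
    {"rotation": [0, 0, 0], "slide": [0, 0, 0], "jaw": -1}
  ]
}}

```text
t: 21.0
tcp_pos: [518.4, 70.1, 80.8]
tool_rot: [[-0.997, -0.075, -0.0], [-0.075, 0.997, -0.0], [0.0, -0.0, -1.0]]
force: [-0.2, -0.3, 0.4]
grip_width: 0.4
finger_force: 0.0
```

The fingers got down to 80.8 mm without contact, so the knob top is at its home height of 80 mm. I'll retreat and hand in.

Emit:
{"op": "move_arm", "data": {
  "rows": [
    {"rotation": [0, 0, 0], "slide": [0, 0, -0.03], "jaw": -1},
    {"rotation": [0, 0, 0], "slide": [0, 0, -0.04], "jaw": -1},
    {"rotation": [0, 0, 0], "slide": [0, 0, -0.04], "jaw": -1},
    {"rotation": [0, 0, 0], "slide": [0, 0, 0], "jaw": -1},
    {"rotation": [0, 0, 0], "slide": [0, 0, 0], "jaw": -1}
  ]
}}

```text
t: 21.5
tcp_pos: [518.9, 70.3, 191.6]
tool_rot: [[-0.997, -0.075, 0.002], [-0.075, 0.997, 0.001], [-0.002, 0.001, -1.0]]
force: [-0.2, 0.5, 0.1]
grip_width: 0.3
finger_force: 0.0
```

```bash
python3 -c "
from cell import arm
print(arm.close_job())"
```

```text
the job is handed in; nothing more can be done
None
```

The job is handed in at about 21.5 s: both spice jars stand upright in the trough and the keeper is locked in its nearest reachable hole with the pin home; I also shifted the short jar about 6 mm towards the end wall to make room, and the hand-in returned no verdict.

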